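# Show a guest which comb, where it fits and where it is kept

## Task

A guest asks how to set up the trimmer for a longer beard; show them by pointing with the fingertips, touching nothing: first at the longer of the two guard combs standing in the metal spring clip, then at the blade end of the black trimmer, where it snaps on, and last at the latch of the clear box, where it is put away. For the comb and the blade end bring the fingertips straight above, for the latch just in front of it or just above it, a couple of centimetres off, and stay there about two seconds each time. So that the guest is not misled, never point at the shorter comb, and finish still pointing at the latch; no thing on the shelf may be pushed, lifted or carried.

Things in the scene. Friction and masses are not known exactly. Their poses are not given: they have to be found in the camera images.
- long_comb_top (a point): Top of the longer guard comb: the point over its centre at the tips of the teeth. Black plastic comb, 25 mm deep (x) by 42 mm wide (y) by 56 mm high, standing teeth up, loose, on the 3 mm base plate of the metal spring clip; this point is 59 mm above the shelf. z axis up; y axis runs along the clip towards or away from the other comb, whose centre is 64 mm away. Either comb may be at either end of the clip.
- short_comb_top (a point): The same point on the shorter guard comb: same foot (25 by 42 mm), but only 30 mm high, so this point is 33 mm above the shelf. Not to be pointed at.
- blade_end (a point): Blade end of the trimmer: point just over the steel cutting blades, on the trimmer's centre line, 31 mm above the shelf (level with the top of the head), 14 mm back from the tips of the teeth. The cylindrical black trimmer (36 mm in diameter, 156 mm long) lies on the shelf on two flat rubber feet; its blade end is a squarish head with a straight toothed steel blade 40 mm wide. x axis points out of the blade end, z up.
- trimmer: The trimmer as a whole: origin on the shelf under the middle of its length; x axis towards the blade end (80 mm away), -x towards the plain round tail end (76 mm away). Highest part, the grey thumb switch, 41 mm above the shelf. 170 g, loose.
- latch (a point): The latch of the clear box: centre of the outer face of its dark steel snap latch (32 mm wide, 40 mm high, with a hook reaching 16 mm over the lid and a tab flaring out 9 mm from the wall at its foot). 46 mm above the shelf, in the middle of the box's front wall. x axis points from the latch into the box, so -x points straight out in front of the latch; z up.
- clear_box: Clear acrylic box with closed hinged lid, 90 mm deep (x) by 130 mm wide (y) by 62 mm high (64 mm at the latch's hook), loose, 320 g. Origin at the centre of its underside; its front wall with the latch is on its -x side, two small bright steel hinges on the +x side.
- clip: Metal double spring clip, fixed: base plate 44 mm (x) by 136 mm (y) by 3 mm, with two pairs of springy cheeks 24 mm high, one pair for each comb, 32 mm either side of the middle along y. Origin at the centre of its underside.
- soap_dish: Bystander: white ceramic soap dish with a bar of soap, 86 by 124 mm, 31 mm high. Origin at the centre of its underside, as for all bystanders. Nothing among the work is taller than 100 mm; fixed toiletries up to 215 mm high stand only along the far edge and the two sides of the shelf, beyond all the listed things.
- beard_brush: Bystander: beech beard brush lying bristles up, 46 by 102 mm, 34 mm high.
- oil_bottle: Bystander: small amber glass bottle with black cap, 34 mm in diameter, 85 mm high.
- balm_tin: Bystander: flat round aluminium tin, 58 mm in diameter, 24 mm high.
- shaving_brush: Bystander: shaving brush standing on its dark wooden handle, 36 mm in diameter, 99 mm high.
- wax_jar: Bystander: small glass jar with steel lid, 52 mm in diameter, 42 mm high.
- tumbler: Bystander: white ceramic tumbler, 70 mm in diameter, 90 mm high.
Not all that is in view belongs to the job. What is meant by the trimmer is not blue, and is the larger of those in its own colour.

How it is judged:
On the way, in this order (a step that is already met when the one before it is completed fails the run):
1. the fingertips dwell straight above the longer comb (horizontal distance between the grasp point and long_comb_top below 0.03 m and z of the grasp point in the frame of long_comb_top between 0.01 and 0.07 m), for 1.8 s.
2. the fingertips dwell straight above the trimmer's blade end (horizontal distance between the grasp point and blade_end below 0.03 m and z of the grasp point in the frame of blade_end between 0.01 and 0.07 m), for 1.8 s.
3. the fingertips dwell in front of or above the latch (distance between the grasp point and latch below 0.075 m and x of the grasp point in the frame of clear_box below -0.025 m and y of the grasp point in the frame of clear_box between -0.03 and 0.03 m), for 1.8 s.
At the end, for the whole second after the job is handed in: The fingers still point at the latch (the point between the pads, 19 mm behind the tips, within 75 mm of it, 30 mm either side of its middle and no more than 20 mm behind the front wall), and the combs, the trimmer, the box and all bystanders rest within 4 mm of where they stood (all of step 3 and distance of each of long_comb_top, short_comb_top, blade_end, trimmer, clear_box, soap_dish, beard_brush, oil_bottle, balm_tin, shaving_brush, wax_jar, tumbler from where it was at the start of the episode below 0.004 m and linear speed of each of trimmer, clear_box below 0.02 m/s); the robot touches nothing.
It fails at once if the robot touches something on the shelf (more than 0.5 N) (contact force between any of the fingers, the arm and anything else above 0.5 N).
It fails at once if a comb, the trimmer, the box or a bystander is pushed, lifted or carried (more than 6 mm) (distance of any of long_comb_top, short_comb_top, blade_end, trimmer, clear_box, soap_dish, beard_brush, oil_bottle, balm_tin, shaving_brush, wax_jar, tumbler from where it was at the start of the episode above 0.006 m).
It fails at once if the shorter comb is pointed at (the point between the pads within 25 mm sideways and 70 mm above its top) (horizontal distance between the grasp point and short_comb_top below 0.025 m and z of the grasp point in the frame of short_comb_top below 0.07 m).
It also fails if it takes over 54 s, if anything falls off the work surface, if the arm or the gripper's body presses on something with over 40 N, if the wrist force passes 120 N, or if a joint passes its speed limit or range.

## Robot

A 6-joint arm with a two-finger parallel gripper is mounted at the origin on the work surface. World frame = base frame: x ahead of the robot, y to its left, z up, the work surface at z = 0. Lengths are in m, angles in rad, forces in N, time in s.
With the tool pointing down it reaches from about 0.375 to 0.975 m from the base axis. Payload 3.8 kg.
Tool frame: the origin (TCP) lies on the centre line of the jaws, within the pads' length; the fingertips stand 14 mm ahead of it and the grasp point (between the pads) lies 5 mm behind it; z points along the fingers, x is the direction in which the jaws open and shut, and the axes are right-handed (so a half turn about z gives the same grasp; the last joint's range is limited). The gripper opens to 85 mm and grips with 20 to 120 N. Pads are 22 mm wide; open, the fingers measure 114 mm over their backs; the gripper's body (76 mm by 85 mm) begins 54 mm behind the grasp point. The pads swing forward as they close: fully open they stand 13 mm farther back than shut.
Start: joints at [-1.17, 0.264, 1.604, -0, 1.274, -0.037], TCP at [0.286, -0.611, 0.208] pointing down, gripper open.
Joint ranges: [-2.63, 2.63], [-0.94, 2.18], [0.31, 2.57], [-1.31, 4.45], [0, 2.66], [-2.55, 2.55]. Speed limits (rad/s): [2.57, 2.57, 3.14, 3.14, 3.14, 3.14].

## Interface

Orientations are given as a rotation vector (axis times angle).
In Python, from workcell import bot gives the robot as it stands. The module is installed in compiled form; this text tells all that it offers.
- The arm moves only by the tool arm_command, never from a script. Its argument "steps" is one flat list of numbers, 7 for each row, row after row: the shift along the tool's x, y, z in units of 30 mm (1.0 is 30 mm), then the turn, a rotation vector about the tool's x, y, z in units of 6 degrees (1.0 is 6 degrees), then the opening, from 0 (shut) to 1 (fully open). In form: [tx, ty, tz, ax, ay, az, fingers, tx, ty, tz, ax, ay, az, fingers, ...]. A call has 1 to 10 rows; each row shifts and turns the commanded pose from where the row before left it, along the tool's axes as they then stand; what a row does not reach is not made up. A row lasts 1/8 s, in which the tool goes at most 62.5 mm and 10.7 degrees, less where a joint would pass 70% of its speed; a pose out of reach is approached as far as the arm can. A call is refused whole if a number of a shift passes 1 or a number of a turn 1, either way. A call with a gripper value outside its range is refused whole. The fingers move at their own pace and stop on an object; "squeeze" is the grip in N (left out, the last holds). Time passes only in rows, so rows that do not move let the fingers close. It gives the time, the measured TCP pose, the force and the opening at its end, in the units of the state.
- bot.read_state(): the state, without advancing time (a new reading comes with each control period).
- bot.read_camera(name): name is "side" or "top"; returns a dict with "img" (420x560x3 uint8, red, green, blue), "camera_matrix" (3x3 intrinsics, pixels), "k1" (the pictures are not rectified: a ray, as slopes to the right and down, at radius r is drawn at 1 + k1 r^2 times it, then the intrinsics apply), "pose" (4x4, takes a point from camera to world coordinates). Camera axes: x right, y down, z forward; pixel columns grow to the right and rows downward; lengths in m; the calibration is good to about 2 mm. A picture is of the moment at which its call begins. There is no depth.
- bot.finish_job(): hands the job in, once; it reports no verdict.
The state is a dict: "time": time; "q": joint angles; "joint_vel": joint speeds; "joint_torque": joint torques, N m; "tool_pos": TCP position; "tcp_rot": TCP orientation; "wrist_force": force on the tool from outside, world axes, zero at the start; "torque": the same for the moment, N m; "width": opening from 0.0 (shut) to 1.0 (fully open).
Only numpy, scipy, OpenCV 4.12 (cv2) and the standard library are available. Lean on these libraries where they do the work, as an engineer would, in place of code of your own. Each camera call takes 0.05 s, during which the arm holds its last target.

## Working session

There is one attempt and no reset: what is moved stays moved. The work goes in short steps, Python scripts to look and compute and a tool call to move; the robot and the scene stay as the last step left them, time stands still between calls to the robot, and variables do not carry over. Pictures are saved under pics/ and viewed, and the job is handed in when it is done.

Besides the shell and the picture viewer there is one more tool, called by a JSON object that holds its "name" and its "arguments". arm_command: Moves the arm, as the interface text tells. Its arguments: {"type":"object","properties":{"steps":{"type":"array","items":{"type":"number"}},"squeeze":{"type":"number"}},"required":["steps"]}

```bash
mkdir -p pics
python3 - <<'E'
from workcell import bot
import cv2,pickle
d={}
for n in("side","top"):
    c=bot.read_camera(n);d[n]=c;cv2.imwrite(f"pics/{n}0.png",c["img"][:,:,::-1]);print(n,c["camera_matrix"],c["k1"],c["pose"])
pickle.dump(d,open("cams.pkl","wb"))
print(bot.read_state())
E
```

```text
side [[480.24777224   0.         278.30219866]
 [  0.         480.24777224 210.28249037]
 [  0.           0.           1.        ]] -0.06287621313754627 [[-0.89567326 -0.33782492  0.28921228  0.2393094 ]
 [-0.44461999  0.66697242 -0.5978803   0.62165791]
 [ 0.00908225 -0.66409495 -0.74759307  0.91457053]
 [ 0.          0.          0.          1.        ]]
top [[438.90175716   0.         274.92954632]
 [  0.         438.90175716 206.51063847]
 [  0.           0.           1.        ]] -0.09734401575594841 [[ 0.00772066 -0.9865191   0.16346394  0.39549595]
 [-0.99995521 -0.00672171  0.00666338 -0.06871737]
 [-0.00547479 -0.16350806 -0.98652681  1.02703576]
 [ 0.          0.          0.          1.        ]]
{'time': 0.1, 'q': array([-1.16989531e+00,  2.64679840e-01,  1.60525020e+00,  7.78374680e-06,
        1.27372046e+00, -3.69325182e-02]), 'joint_vel': array([ 0.0005445 , -0.00256389, -0.00364515,  0.00039451,  0.00117808,
       -0.00085461]), 'joint_torque': array([ 1.24863277e-04, -5.16708827e+01, -3.68589914e+01, -2.41230300e-04,
        6.23843705e-03, -1.43152783e-05]), 'tool_pos': array([ 0.28588517, -0.61067437,  0.20697833]), 'tcp_rot': array([-2.64986526,  1.68535967,  0.002654  ]), 'wrist_force': array([ 0.43133251, -0.4995083 , -0.35624852]), 'torque': array([ 0.06445382,  0.00636157, -0.02673897]), 'width': 0.9982483856648411}
```

View pics/side0.png

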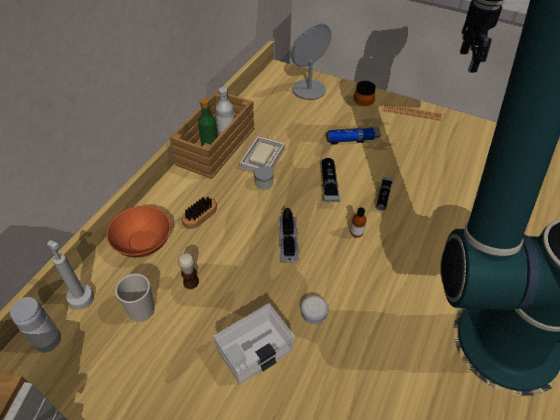

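View pics/top0.png

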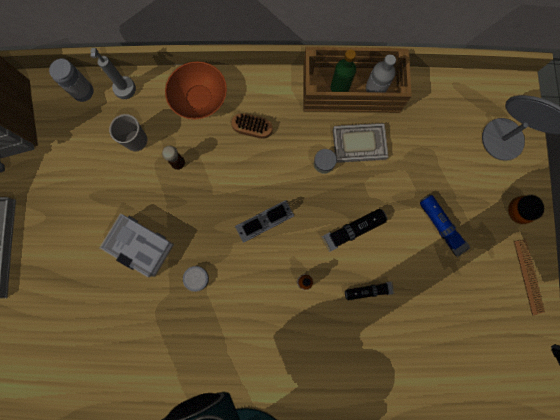

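The side view shows the clip with combs at about (288,235), the large black trimmer at (330,180), the small one at (384,194), and the box at (254,343) with its latch at (266,354). In the top view the clip is at (265,221), the trimmer at (357,229), the box at (137,245) and the latch at (125,260). I'll zoom in on these.

Run:
```python
import pickle,cv2,numpy as np
d=pickle.load(open("cams.pkl","rb"))
def crop(n,x,y,w,h,s):
    im=d[n]["img"][y:y+h,x:x+w,::-1]
    im=np.clip(255*(im/255.)**0.5,0,255).astype(np.uint8)
    return cv2.resize(im,(w*s,h*s),interpolation=cv2.INTER_CUBIC)
cv2.imwrite("pics/c1.png",np.hstack([crop("side",262,150,80,120,5),crop("side",210,300,80,80,5)[:600] if 0 else cv2.copyMakeBorder(crop("side",210,300,80,80,5),0,200,0,0,cv2.BORDER_CONSTANT)]))
cv2.imwrite("pics/c2.png",np.vstack([crop("top",230,195,160,60,5),cv2.copyMakeBorder(crop("top",95,205,110,60,5),0,0,0,250,cv2.BORDER_CONSTANT)]))
```

```text
(no output)
```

View pics/c1.png

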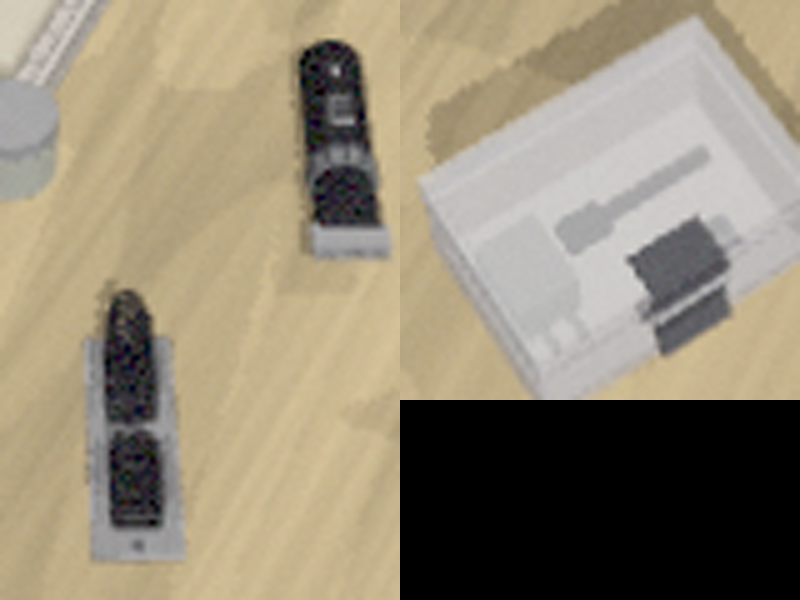

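View pics/c2.png

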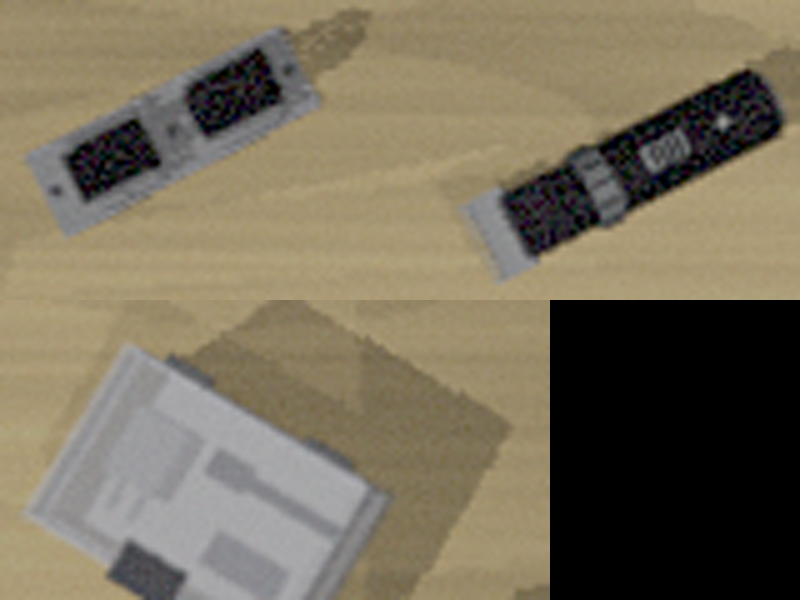

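Top view: the right comb at about (276.5,213.5) is the long one. It throws the longer shadow, and in the side view it is the upper, taller comb with its tip near (287,209). The trimmer's steel blade is at about (326.5,244) in the top view, pointing left and down. Next I measure these.

```bash
cat > h.py <<'E'
import pickle,cv2,numpy as np
d=pickle.load(open("cams.pkl","rb"))
def ray(n,u,v):
    c=d[n];K=c["camera_matrix"];k=np.array([c["k1"],0,0,0.])
    s=cv2.undistortPoints(np.array([[[u,v]]],float),K,k)[0,0]
    P=c["pose"];return P[:3,3],P[:3,:3]@np.array([s[0],s[1],1])
def pl(n,u,v,z):
    o,r=ray(n,u,v);return o+r*(z-o[2])/r[2]
def tri(a,b):
    o1,r1=ray("top",*a);o2,r2=ray("side",*b)
    t=np.linalg.lstsq(np.stack([r1,-r2],1),o2-o1,rcond=None)[0]
    p,q=o1+t[0]*r1,o2+t[1]*r2;return (p+q)/2,np.linalg.norm(p-q)
T=lambda x,y:(230+x/5-.4,195+y/5-.4)
B=lambda x,y:(95+x/5-.4,205+(y-300)/5-.4)
S=lambda x,y:(262+x/5-.4,150+y/5-.4)
S2=lambda x,y:(210+(x-400)/5-.4,300+y/5-.4)
E
python3 - <<'E'
from h import *
np.set_printoptions(precision=4,suppress=True)
# dark comb masks
g=d["top"]["img"].max(2)
m=(g<55).astype(np.uint8)
n,l,st,ce=cv2.connectedComponentsWithStats(m)
for i in range(1,n):
    if st[i,4]>60 and 200<ce[i][0]<420 and 190<ce[i][1]<310: print("dark",st[i],ce[i], cv2.minAreaRect(np.argwhere(l==i)[:,::-1].astype(np.float32)))
cl=np.array([pl("top",*T(*p),.003) for p in[(25,158),(283,28),(322,100),(68,236)]])
print("clip",cl.mean(0),np.linalg.norm(np.diff(cl,axis=0),axis=1)); 
y=(cl[1]+cl[2]-cl[0]-cl[3]);y/=np.linalg.norm(y);c=cl.mean(0)
print("combs from clip long",c+.032*y,"short",c-.032*y,"dir",y)
print("long top px",pl("top",*T(235,93),.059),"short",pl("top",*T(112,160),.033))
print("long side tip",pl("side",*S(125,293),.059),pl("side",*S(130,435),.033))
f=(pl("top",*T(465,208),.022)+pl("top",*T(500,282),.022))/2
w=np.linalg.norm(pl("top",*T(465,208),.022)-pl("top",*T(500,282),.022))
t=pl("top",*T(768,100),.02)
a=f-t;a[2]=0;L=np.linalg.norm(a);a/=L
print("trimmer tip",f,"w",w,"L",L,"blade_end",f-.014*a,a,"mid",f-.08*a)
fs=(pl("side",*S(312,258),.018)+pl("side",*S(390,255),.018))/2;print("side tip",fs)
b=[pl("top",*B(*p),.062) for p in[(130,345),(392,495),(28,515)]]
print("box backL,backR,frontL",b,np.linalg.norm(b[1]-b[0]),np.linalg.norm(b[2]-b[0]))
v=b[0]-b[2];v[2]=0;v/=np.linalg.norm(v);u=(b[1]-b[0])/np.linalg.norm(b[1]-b[0])
lc=(b[0]+b[1])/2-.09*v;print("front mid",lc,"in dir",v,"perp",v@u)
for p in[(650,310),(728,265)]:print("side hook front",pl("side",*S2(*p),.064))
for p in[(630,258),(698,215)]:print("side hook back",pl("side",*S2(*p),.064))
for p in[(132,540),(188,572)]:print("top hook back",pl("top",*B(*p),.064))
E
```

```text
dark [242 201  50  35 714] [266.6064 218.4426] ((267.4840393066406, 218.8358612060547), (16.386083602905273, 53.69122314453125), 62.650123596191406)
dark [330 208  58  39 915] [358.1814 226.8929] ((358.66180419921875, 226.97511291503906), (17.07018280029297, 59.56089782714844), 64.85520935058594)
dark [298 272  15  16 140] [306.1071 279.9643] ((306.32928466796875, 279.96343994140625), (14.524161338806152, 12.02538013458252), 38.65980911254883)
dark [345 280  48  21 608] [368.3322 290.0822] ((368.1939697265625, 288.9342041015625), (15.973804473876953, 48.25114440917969), 81.57302856445312)
clip [ 0.5313 -0.0377  0.003 ] [0.1364 0.039  0.1353]
combs from clip long [ 0.5464 -0.066   0.003 ] short [ 0.5163 -0.0095  0.003 ] dir [ 0.4711 -0.8821  0.    ]
long top px [ 0.5408 -0.066   0.059 ] short [ 0.5134 -0.0101  0.033 ]
long side tip [ 0.5555 -0.0775  0.059 ] [ 0.5243 -0.0194  0.033 ]
trimmer tip [ 0.4767 -0.1799  0.022 ] w 0.03736336638694111 L 0.1507588008364816 blade_end [ 0.483  -0.1924  0.022 ] [-0.453   0.8915  0.    ] mid [ 0.5129 -0.2512  0.022 ]
side tip [ 0.4788 -0.1856  0.018 ]
box backL,backR,frontL [array([0.5368, 0.2857, 0.062 ]), array([0.4706, 0.1628, 0.062 ]), array([0.4596, 0.3279, 0.062 ])] 0.13956340806083067 0.0880203681951359
front mid [0.4247 0.2674 0.062 ] in dir [ 0.8776 -0.4795  0.    ] perp 0.005905072770601816
side hook front [0.432  0.2943 0.064 ]
side hook front [0.4141 0.2652 0.064 ]
side hook back [0.4484 0.2793 0.064 ]
side hook back [0.4335 0.2521 0.064 ]
top hook back [0.449  0.2786 0.064 ]
top hook back [0.4353 0.2524 0.064 ]
```

```bash
cat > go.py <<'E'
import sys,numpy as np
from workcell import bot
from scipy.spatial.transform import Rotation as R
s=bot.read_state();r=R.from_rotvec(s["tcp_rot"]).as_matrix()
t=np.array(list(map(float,sys.argv[1:4])))
np.set_printoptions(precision=3,suppress=True)
print(s["time"],s["tool_pos"],s["wrist_force"],s["width"]);print(r)
print("units of 30mm in tool axes",r.T@(t-s["tool_pos"])/.03)
E
python3 go.py .545 -.066 .208; python3 go.py .545 -.066 .104
python3 -c "
from h import *
for n,p,z in [('oil',(306,276),.085),('tin',(196,277),.024),('mirrorbase',(503,138),.0),('amberjar',(527,209),.05),('shav',(168,152),.099)]: print(n,pl('top',*p,z))"
```

```text
0.1 [ 0.286 -0.611  0.207] [ 0.431 -0.5   -0.356] 0.9982483856648411
[[ 0.424 -0.906 -0.001]
 [-0.906 -0.424  0.002]
 [-0.002 -0.    -1.   ]]
units of 30mm in tool axes [-12.781 -15.52   -0.006]
0.1 [ 0.286 -0.611  0.207] [ 0.431 -0.5   -0.356] 0.9982483856648411
[[ 0.424 -0.906 -0.001]
 [-0.906 -0.424  0.002]
 [-0.002 -0.    -1.   ]]
units of 30mm in tool axes [-12.774 -15.52    3.46 ]
oil [ 0.40234074 -0.1295443   0.085     ]
tin [0.39818847 0.11607978 0.024     ]
mirrorbase [ 0.74358947 -0.63197213  0.        ]
amberjar [ 0.55551221 -0.64873711  0.05      ]
shav [0.66966157 0.17459997 0.099     ]
```

{"name": "arm_command", "arguments": {"steps": [-0.6, -0.75, 0, 0, 0, 0, 0, -0.6, -0.75, 0, 0, 0, 0, 0, -0.6, -0.75, 0, 0, 0, 0, 0, -0.6, -0.75, 0, 0, 0, 0, 0, -0.6, -0.75, 0, 0, 0, 0, 0, -0.6, -0.75, 0, 0, 0, 0, 0, -0.6, -0.75, 0, 0, 0, 0, 0, -0.6, -0.75, 0, 0, 0, 0, 0, -0.6, -0.75, 0, 0, 0, 0, 0, -0.6, -0.75, 0, 0, 0, 0, 0]}}

```text
time: 1.35
tool_pos: [0.4139, -0.3514, 0.208]
tcp_rot: [-2.651, 1.686, 0.0]
wrist_force: [-0.5, 0.9, -0.7]
width: -0.002
```

{"name": "arm_command", "arguments": {"steps": [-0.6, -0.75, 0, 0, 0, 0, 0, -0.6, -0.75, 0, 0, 0, 0, 0, -0.6, -0.75, 0, 0, 0, 0, 0, -0.6, -0.75, 0, 0, 0, 0, 0, -0.6, -0.75, 0, 0, 0, 0, 0, -0.6, -0.75, 0, 0, 0, 0, 0, -0.6, -0.75, 0, 0, 0, 0, 0, -0.6, -0.75, 0, 0, 0, 0, 0, -0.6, -0.75, 0, 0, 0, 0, 0, 0, 0, 0, 0, 0, 0, 0]}}

```text
time: 2.6
tool_pos: [0.5286, -0.1184, 0.208]
tcp_rot: [-2.653, 1.682, 0.001]
wrist_force: [-0.1, -0.7, -0.1]
width: -0.004
```

```bash
python3 go.py .545 -.066 .104; python3 -c "
from workcell import bot;import cv2
for n in('side','top'): cv2.imwrite(f'pics/{n}1.png',bot.read_camera(n)['img'][:,:,::-1])"
```

```text
2.6 [ 0.529 -0.118  0.208] [-0.136 -0.748 -0.125] -0.00418804553087341
[[ 0.427 -0.904 -0.   ]
 [-0.904 -0.427  0.   ]
 [-0.     0.    -1.   ]]
units of 30mm in tool axes [-1.344 -1.24   3.466]
```

View pics/side1.png

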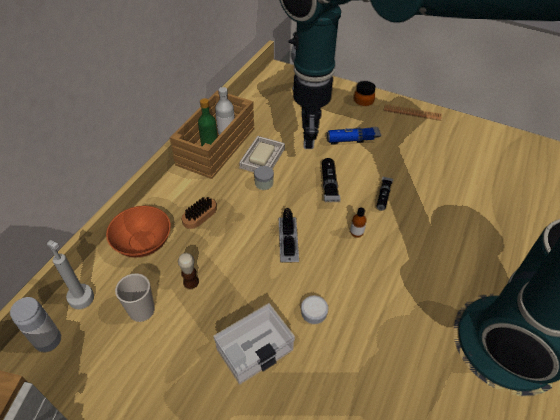

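{"name": "arm_command", "arguments": {"steps": [-0.7, -0.6, 0, 0, 0, 0, 0, -0.65, -0.65, 0, 0, 0, 0, 0, 0, 0, 0, 0, 0, 0, 0, 0, 0, 0, 0, 0, 0, 0]}}

```text
time: 3.2
tool_pos: [0.5447, -0.0687, 0.2081]
tcp_rot: [2.65, -1.686, -0.0]
wrist_force: [0.3, -1.2, 0.3]
width: -0.002
```

```bash
python3 go.py .545 -.066 .104; python3 -c "
from workcell import bot;import cv2
for n in('side','top'): cv2.imwrite(f'pics/{n}2.png',cv2.resize(bot.read_camera(n)['img'][130:330,180:400,::-1],None,fx=2.5,fy=2.5))"
```

```text
3.2 [ 0.545 -0.069  0.208] [ 0.282 -1.24   0.286] -0.0018824418743974539
[[ 0.424 -0.906 -0.   ]
 [-0.906 -0.424 -0.001]
 [ 0.     0.001 -1.   ]]
units of 30mm in tool axes [-0.079 -0.052  3.469]
```

View pics/side2.png

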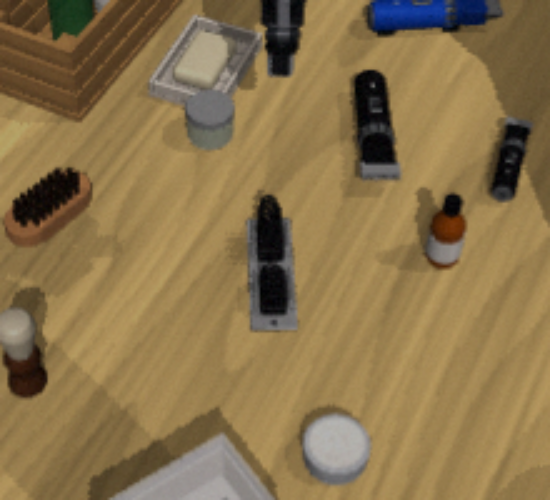

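In the side view the fingertips are at full-frame pixel (292,159), above the long comb at (287,215) and clear of everything. I lower straight down and dwell.

{"name": "arm_command", "arguments": {"steps": [0, 0, 0.7, 0, 0, 0, 0, 0, 0, 0.7, 0, 0, 0, 0, 0, 0, 0.7, 0, 0, 0, 0, 0, 0, 0.5, 0, 0, 0, 0, 0, 0, 0.5, 0, 0, 0, 0, 0, 0, 0.3, 0, 0, 0, 0, 0, 0, 0, 0, 0, 0, 0]}}

```text
time: 4.18
tool_pos: [0.5447, -0.0677, 0.1055]
tcp_rot: [2.65, -1.686, -0.002]
wrist_force: [-0.1, 0.4, -0.7]
width: 0.001
```

```bash
python3 go.py .545 -.066 .104; python3 -c "
from workcell import bot;import cv2
for n in('side','top'): cv2.imwrite(f'pics/{n}3.png',cv2.resize(bot.read_camera(n)['img'][130:330,180:400,::-1],None,fx=2.5,fy=2.5))"
```

```text
4.175 [ 0.545 -0.068  0.105] [-0.149  0.382 -0.66 ] 0.00119799715246886
[[ 0.424 -0.906 -0.001]
 [-0.906 -0.424  0.   ]
 [-0.001  0.001 -1.   ]]
units of 30mm in tool axes [-0.047 -0.035  0.049]
```

View pics/side3.png

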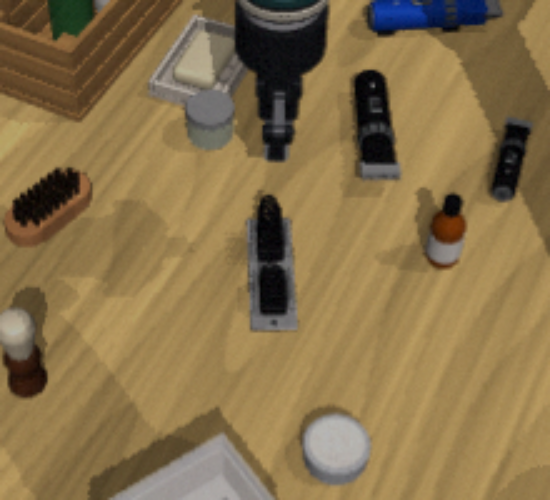

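```bash
python3 - <<'E'
from h import *
for n in("side","top"):
  c=d[n];P=np.linalg.inv(c["pose"])
  pts=np.array([[.545,-.068,.0915],[.545,-.066,.059],[.516,-.0095,.033],[.545,-.066,.003],[.484,-.194,.031],[.427,.273,.046],[.427,.273,.064]])
  print(n,cv2.projectPoints(pts,cv2.Rodrigues(P[:3,:3])[0],P[:3,3],c["camera_matrix"],np.array([c["k1"],0,0,0.]))[0][:,0].round(1).tolist())
E
cp pics/top3.png /dev/null
```

```text
side [[289.2, 203.1], [288.5, 212.9], [289.0, 240.8], [287.9, 227.9], [331.6, 194.6], [267.3, 357.3], [267.2, 353.2]]
top [[277.5, 209.0], [276.6, 211.3], [251.8, 225.5], [276.6, 215.0], [332.7, 240.1], [125.7, 262.9], [122.9, 262.6]]
```

View pics/top3.png

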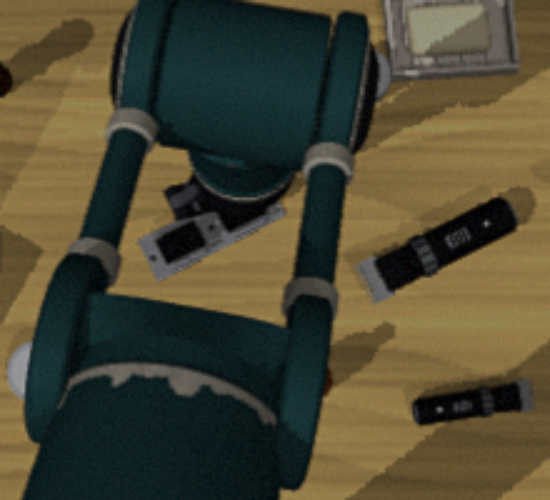

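The fingertips should project to (289,203) in the side view, but they appear near (291,193). I need to resolve that before going on.

Run:
```python
from workcell import bot
import cv2,numpy as np
from h import d
c=bot.read_camera("side");print(np.abs(c["pose"]-d["side"]["pose"]).max())
im=c["img"][130:250,250:330,::-1];im=(255*(im/255.)**.5).astype(np.uint8)
cv2.imwrite("pics/s4.png",cv2.resize(im,None,fx=5,fy=5,interpolation=cv2.INTER_CUBIC))
s=bot.read_state();print(s["time"],s["tool_pos"],s["q"])
```

```text
0.0
4.325 [ 0.54580572 -0.06783366  0.10690993] [-1.68938017e-01  1.14311531e-01  1.97689322e+00  4.33147996e-06
  1.04905957e+00  9.63911835e-01]
```

View pics/s4.png

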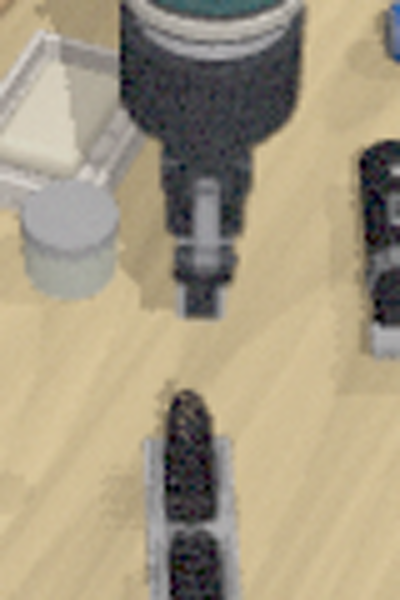

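```bash
python3 - <<'E'
from h import *
def pr(n,pts):
  c=d[n];P=np.linalg.inv(c["pose"])
  return cv2.projectPoints(np.array(pts,float),cv2.Rodrigues(P[:3,:3])[0],P[:3,3],c["camera_matrix"],np.array([c["k1"],0,0,0.]))[0][:,0].round(1).tolist()
print("base",pr("side",[[0,0,0],[0,0,.1]]),pr("top",[[0,0,0],[.1,0,.2]]))
print("tips side1",pr("side",[[.5286,-.1184,.194]]),"side2",pr("side",[[.5447,-.0687,.194]]),"start",pr("side",[[.286,-.611,.193],[.286,-.611,.206]]))
i=np.linalg.norm
# z that matches tip pixel on tcp axis
for u,v,x,y in[(290,193.2,.5455,-.068),(292,158.8,.5447,-.0687),(308.5,147,.5286,-.1184)]:
  zs=np.linspace(.05,.3,251);p=np.array(pr("side",[[x,y,z] for z in zs]));k=np.abs(p[:,1]-v).argmin();print("implied tip z",zs[k],p[k], pl("side",u,v,.0925))
E
python3 - <<'E'
import cv2
a=cv2.imread('pics/side1.png')[20:170,270:350]
b=cv2.imread('pics/side0.png')[0:90,430:530]
a=cv2.resize(a,None,fx=4,fy=4,interpolation=2);b=cv2.resize(b,None,fx=4,fy=4,interpolation=2)
b=cv2.copyMakeBorder(b,0,600-360,0,0,0)
import numpy as np
cv2.imwrite('pics/t1.png',np.hstack([a,b]))
E
```

```text
base [[508.6, 340.9], [527.7, 317.2]] [[245.4, 455.6], [238.1, 442.6]]
tips side1 [[306.9, 159.5]] side2 [[290.7, 171.0]] start [[461.7, 78.6], [463.0, 74.5]]
implied tip z 0.125 [289.4 193.1] [ 0.55667924 -0.0966996   0.0925    ]
implied tip z 0.22899999999999998 [291.2 159. ] [ 0.60395082 -0.20775534  0.0925    ]
implied tip z 0.22999999999999998 [307.7 147.1] [ 0.58513519 -0.26834014  0.0925    ]
```

View pics/t1.png

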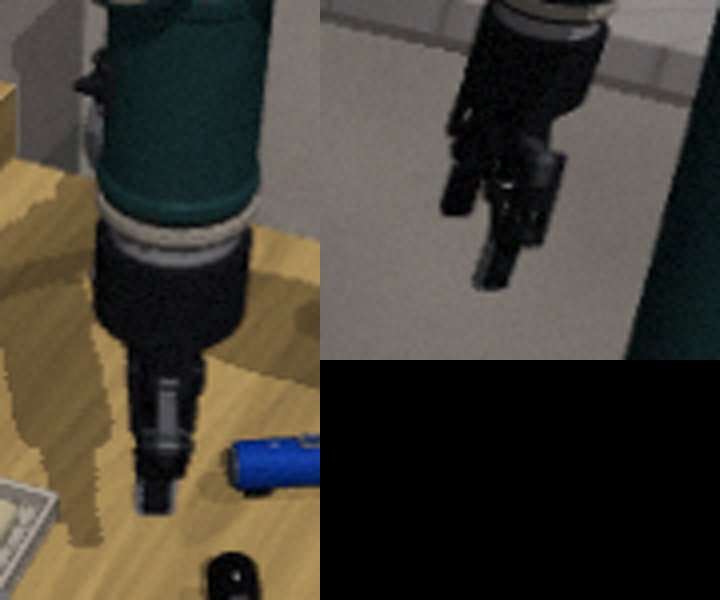

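The offset is the same at every height: the tip appears about 33 mm too high, or else shifted sideways. The start picture from the top camera may show the fingers at its right edge, so I check there and use the shadows as well.

Run:
```python
from h import *
def pr(n,pts):
  c=d[n];P=np.linalg.inv(c["pose"])
  return cv2.projectPoints(np.array(pts,float),cv2.Rodrigues(P[:3,:3])[0],P[:3,3],c["camera_matrix"],np.array([c["k1"],0,0,0.]))[0][:,0].round(1).tolist()
r=np.array([.424,-.906,0])*.0425
t=np.array([.286,-.611,.206])
print(pr("top",[t,t+r,t-r]),pr("side",[t,t+r,t-r, t+[0,0,.03],t+r+[0,0,.03],t-r+[0,0,.03]]))
im=d["top"]["img"][300:420,480:560,::-1]
a=cv2.resize((255*(im/255.)**.5).astype(np.uint8),None,fx=5,fy=5,interpolation=2)
im=cv2.imread("pics/top1.png")[150:270,260:340]
b=cv2.resize((255*(im/255.)**.5).astype(np.uint8),None,fx=5,fy=5,interpolation=2)
cv2.imwrite("pics/t2.png",np.hstack([a,b]))
```

```text
[[561.8, 335.7], [579.4, 325.5], [543.7, 346.1]] [[463.0, 74.5], [459.3, 66.0], [466.9, 83.4], [466.2, 64.8], [462.4, 56.3], [470.2, 73.6]]
```

View pics/t2.png

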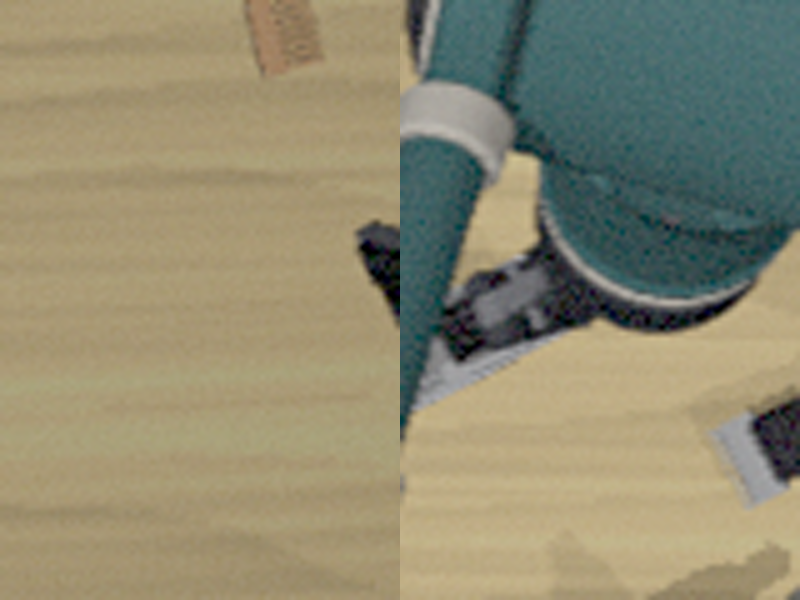

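View pics/top1.png

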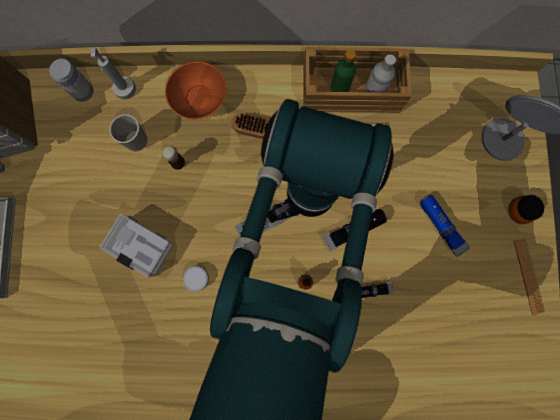

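The two single views can't separate a height error from a sideways one. There is plenty of time, so I go up and back to a spot both cameras can see, tilt the tool, and triangulate the tips.

{"name": "arm_command", "arguments": {"steps": [0, 0, -1, 0, 0, 0, 0, 0, 0, -1, 0, 0, 0, 0, 0, 0, -1, 0, 0, 0, 0, 0.6, 0.75, 0, 0, 0, 0, 0, 0.6, 0.75, 0, 0, 0, 0, 0, 0.6, 0.75, 0, 0, 0, 0, 0, 0.6, 0.75, 0, 0, 0, 0, 0, 0.6, 0.75, 0, 0, 0, 0, 0, 0.6, 0.75, 0, 0, 0, 0, 0, 0.6, 0.75, 0, 0, 0, 0, 0]}}

```text
time: 5.58
tool_pos: [0.456, -0.2497, 0.1972]
tcp_rot: [-2.651, 1.686, -0.003]
wrist_force: [0.8, 0.4, 0.7]
width: -0.001
```

{"name": "arm_command", "arguments": {"steps": [0.6, 0.75, 0, 0, 0, 0, 0, 0.6, 0.75, 0, 0, 0, 0, 0, 0.6, 0.75, 0, 0, 0, 0, 0, 0.6, 0.75, 0, 0, 0, 0, 0, 0, 0, 0, 0.4, -0.9, 0, 0, 0, 0, 0, 0.4, -0.9, 0, 0, 0, 0, 0, 0.4, -0.9, 0, 0, 0, 0, 0, 0.4, -0.9, 0, 0, 0, 0, 0, 0.4, -0.9, 0, 0, 0, 0, 0, 0, 0, 0, 0]}}

```text
time: 6.82
tool_pos: [0.4047, -0.3533, 0.1951]
tcp_rot: [-2.264, 1.443, 0.393]
wrist_force: [0.2, -1.7, -0.3]
width: -0.003
```

Run:
```python
from h import *
from workcell import bot
from scipy.spatial.transform import Rotation as R
def pr(n,pts):
  c=d[n];P=np.linalg.inv(c["pose"])
  return cv2.projectPoints(np.array(pts,float),cv2.Rodrigues(P[:3,:3])[0],P[:3,3],c["camera_matrix"],np.array([c["k1"],0,0,0.]))[0][:,0].round(1)
s=bot.read_state();r=R.from_rotvec(s["tcp_rot"]).as_matrix();tip=s["tool_pos"]+.014*r[:,2]
print(s["time"],s["tool_pos"],r.round(3).tolist(),s["q"].round(2),tip)
o=[]
for n in("side","top"):
  im=bot.read_camera(n)["img"];p=pr(n,[tip])[0];print(n,p)
  u,v=p.astype(int);x0=max(0,min(480,u-40));y0=max(0,min(300,v-60));print("crop",x0,y0)
  c=im[y0:y0+120,x0:x0+80,::-1];o.append(cv2.resize((255*(c/255.)**.5).astype(np.uint8),None,fx=5,fy=5,interpolation=2))
cv2.imwrite("pics/t5.png",np.hstack(o))
```

```text
6.825 [ 0.4046574  -0.35334205  0.19507255] [[0.42, -0.908, -0.01], [-0.787, -0.369, 0.494], [-0.452, -0.199, -0.87]] [-0.96  0.3   1.67  0.28  1.61  0.13] [ 0.4045205  -0.34643287  0.18289698]
side [390.5 122.5]
crop 350 62
top [421.8 274.6]
crop 381 214
```

View pics/t5.png

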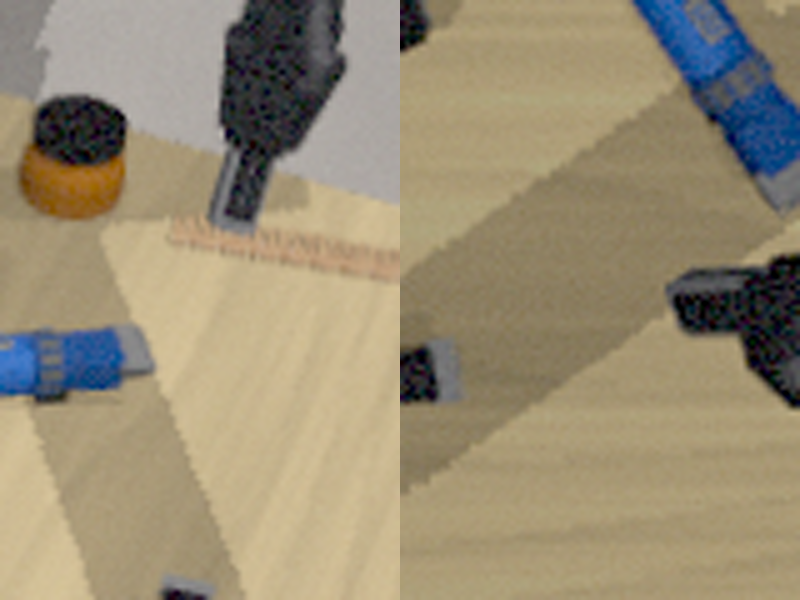

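Run:
```python
from h import *
from workcell import bot
from scipy.spatial.transform import Rotation as R
s=bot.read_state();r=R.from_rotvec(s["tcp_rot"]).as_matrix()
p,g=tri((436,275),(396.2,106.2));print(p,g,"tip-TCP world",p-s["tool_pos"],"tool",r.T@(p-s["tool_pos"]))
```

```text
[ 0.40271316 -0.35964644  0.22395744] 0.001268630428415879 tip-TCP world [-0.0023681  -0.00732134  0.0276174 ] tool [-0.00763986 -0.00065515 -0.02762488]
```

Triangulated to within 1.3 mm, the real fingertips are about 28 mm behind the reported TCP along the tool axis, not 14 mm ahead of it. That offset of about 42 mm also fits the upright and open views. The two cameras agree with each other and with the tabletop, so I trust the seen tips and will check each descent in the picture. I undo the tilt and go back over the comb.

{"name": "arm_command", "arguments": {"steps": [0, 0, 0, -0.4, 0.9, 0, 0, 0, 0, 0, -0.4, 0.9, 0, 0, 0, 0, 0, -0.4, 0.9, 0, 0, 0, 0, 0, -0.4, 0.9, 0, 0, 0, 0, 0, -0.4, 0.9, 0, 0, 0, 0, 0, 0, 0, 0, 0]}}

```text
time: 7.68
tool_pos: [0.4054, -0.3499, 0.1979]
tcp_rot: [2.654, -1.681, 0.005]
wrist_force: [-0.5, 0.5, -0.5]
width: -0.002
```

```bash
python3 go.py .545 -.066 .195
```

```text
7.675 [ 0.405 -0.35   0.198] [-0.515  0.503 -0.496] -0.002107873917918438
[[ 0.427 -0.904  0.002]
 [-0.904 -0.427 -0.002]
 [ 0.003 -0.001 -1.   ]]
units of 30mm in tool axes [-6.568 -8.249  0.089]
```

{"name": "arm_command", "arguments": {"steps": [-0.65, -0.82, 0, 0, 0, 0, 0, -0.65, -0.82, 0, 0, 0, 0, 0, -0.65, -0.82, 0, 0, 0, 0, 0, -0.65, -0.82, 0, 0, 0, 0, 0, -0.65, -0.82, 0, 0, 0, 0, 0, -0.65, -0.82, 0, 0, 0, 0, 0, -0.65, -0.82, 0, 0, 0, 0, 0, -0.65, -0.82, 0, 0, 0, 0, 0, -0.65, -0.82, 0, 0, 0, 0, 0, -0.65, -0.82, 0, 0, 0, 0, 0]}}

```text
time: 8.93
tool_pos: [0.5458, -0.0703, 0.1968]
tcp_rot: [-2.65, 1.685, -0.0]
wrist_force: [-0.2, -0.8, -0.2]
width: -0.004
```

{"name": "arm_command", "arguments": {"steps": [0, 0, 0, 0, 0, 0, 0, 0, 0, 0.8, 0, 0, 0, 0, 0, 0, 0.8, 0, 0, 0, 0, 0, 0, 0.8, 0, 0, 0, 0, 0, 0, 0.8, 0, 0, 0, 0, 0, 0, 0.5, 0, 0, 0, 0, 0, 0, 0, 0, 0, 0, 0]}}

```text
time: 9.8
tool_pos: [0.5439, -0.0715, 0.0841]
tcp_rot: [2.649, -1.686, -0.004]
wrist_force: [-0.3, 0.3, -0.1]
width: 0.003
```

```bash
cat > look.py <<'E'
import sys
from workcell import bot
import cv2,numpy as np
x,y,nm=int(sys.argv[1]),int(sys.argv[2]),sys.argv[3]
im=bot.read_camera("side")["img"][y:y+120,x:x+100,::-1]
cv2.imwrite(f"pics/{nm}.png",cv2.resize((255*(im/255.)**.5).astype(np.uint8),None,fx=5,fy=5,interpolation=2))
E
python3 go.py .545 -.066 .062;python3 look.py 240 140 l1
```

```text
9.8 [ 0.544 -0.071  0.084] [-0.324  0.26  -0.084] 0.003349117640277123
[[ 0.423 -0.906 -0.003]
 [-0.906 -0.423  0.001]
 [-0.002  0.002 -1.   ]]
units of 30mm in tool axes [-0.149 -0.113  0.736]
```

View pics/l1.png

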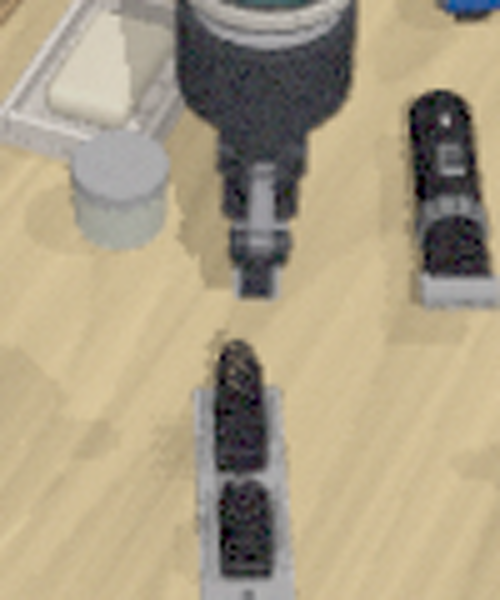

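The tip is at (291,199) and the comb's top at about (288,212), still roughly 50 mm apart. This confirms the seen offset. I go down another 22 mm and dwell.

{"name": "arm_command", "arguments": {"steps": [-0.15, -0.1, 0.25, 0, 0, 0, 0, 0, 0, 0.25, 0, 0, 0, 0, 0, 0, 0.2, 0, 0, 0, 0, 0, 0, 0, 0, 0, 0, 0]}}

```text
time: 10.35
tool_pos: [0.5452, -0.0656, 0.0634]
tcp_rot: [2.651, -1.685, -0.002]
wrist_force: [-0.4, 0.6, 0.1]
width: -0.003
```

```bash
python3 go.py .545 -.066 .062;python3 look.py 240 140 l2
```

```text
10.35 [ 0.545 -0.066  0.063] [-0.359  0.61   0.12 ] -0.002940955867201606
[[ 0.424 -0.906 -0.001]
 [-0.906 -0.424  0.   ]
 [-0.001  0.001 -1.   ]]
units of 30mm in tool axes [0.008 0.012 0.048]
```

View pics/l2.png

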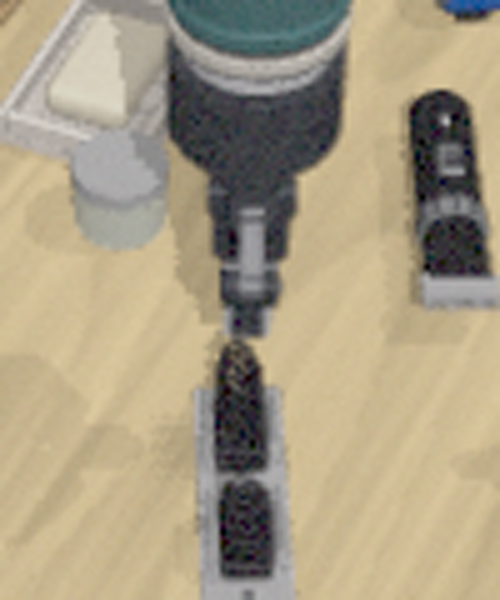

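The tips are now at about (289,207), just over the comb's top at (288,213). There is a visible gap, and the wrist force is zero to within noise. I dwell here.

{"name": "arm_command", "arguments": {"steps": [0, 0, 0.05, 0, 0, 0, 0, 0, 0, 0, 0, 0, 0, 0, 0, 0, 0, 0, 0, 0, 0, 0, 0, 0, 0, 0, 0, 0, 0, 0, 0, 0, 0, 0, 0, 0, 0, 0, 0, 0, 0, 0, 0, 0, 0, 0, 0, 0, 0, 0, 0, 0, 0, 0, 0, 0, 0, 0, 0, 0, 0, 0, 0, 0, 0, 0, 0, 0, 0, 0]}}

```text
time: 11.65
tool_pos: [0.5459, -0.0658, 0.0627]
tcp_rot: [-2.651, 1.686, 0.0]
wrist_force: [0.5, -0.7, 0.2]
width: 0.001
```

{"name": "arm_command", "arguments": {"steps": [0, 0, 0, 0, 0, 0, 0, 0, 0, 0, 0, 0, 0, 0, 0, 0, 0, 0, 0, 0, 0, 0, 0, 0, 0, 0, 0, 0, 0, 0, 0, 0, 0, 0, 0, 0, 0, 0, 0, 0, 0, 0, 0, 0, 0, 0, 0, 0, 0, 0, 0, 0, 0, 0, 0, 0, 0, 0, 0, 0, 0, 0, 0, 0, 0, 0, 0, 0, 0, 0]}}

```text
time: 12.9
tool_pos: [0.5459, -0.0658, 0.0627]
tcp_rot: [2.651, -1.686, -0.0]
wrist_force: [-0.6, -0.1, -0.7]
width: 0.001
```

```bash
python3 go.py .484 -.194 .062
```

```text
12.9 [ 0.546 -0.066  0.063] [-0.577 -0.124 -0.705] 0.0011453593250205535
[[ 0.424 -0.906 -0.   ]
 [-0.906 -0.424 -0.   ]
 [-0.     0.    -1.   ]]
units of 30mm in tool axes [2.997 3.68  0.022]
```

{"name": "arm_command", "arguments": {"steps": [0, 0, -0.8, 0, 0, 0, 0, 0, 0, -0.8, 0, 0, 0, 0, 0, 0, -0.4, 0, 0, 0, 0, 0.6, 0.75, 0, 0, 0, 0, 0, 0.6, 0.75, 0, 0, 0, 0, 0, 0.6, 0.75, 0, 0, 0, 0, 0, 0.6, 0.75, 0, 0, 0, 0, 0, 0.6, 0.7, 0, 0, 0, 0, 0, 0, 0, 0, 0, 0, 0, 0, 0, 0, 0.8, 0, 0, 0, 0]}}

```text
time: 14.15
tool_pos: [0.4855, -0.195, 0.1003]
tcp_rot: [-2.649, 1.687, -0.007]
wrist_force: [0.5, -0.0, -0.2]
width: -0.001
```

{"name": "arm_command", "arguments": {"steps": [0, 0, 0.7, 0, 0, 0, 0, 0, 0, 0.5, 0, 0, 0, 0, 0, 0, 0, 0, 0, 0, 0, 0, 0, 0, 0, 0, 0, 0]}}

```text
time: 14.65
tool_pos: [0.4842, -0.1944, 0.0633]
tcp_rot: [-2.651, 1.685, -0.001]
wrist_force: [-0.2, -0.4, 0.6]
width: 0.002
```

```bash
python3 go.py .484 -.194 .035;python3 look.py 280 110 l3
```

```text
14.65 [ 0.484 -0.194  0.063] [-0.152 -0.411  0.603] 0.002005751792975554
[[ 0.424 -0.906  0.001]
 [-0.906 -0.424 -0.   ]
 [ 0.001 -0.001 -1.   ]]
units of 30mm in tool axes [-0.014  0.     0.942]
```

View pics/l3.png

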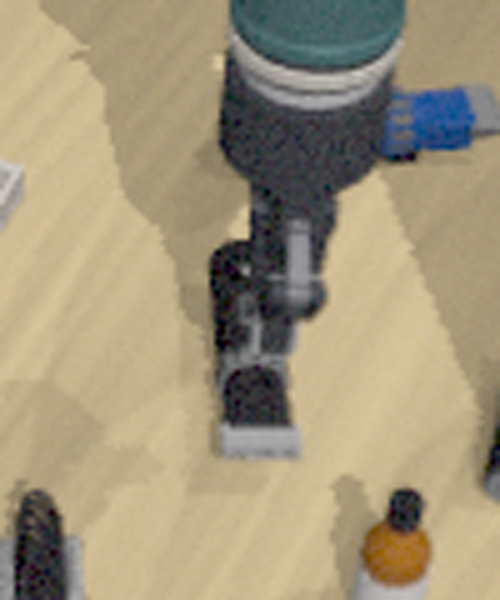

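The tip is at about (336,180), and the blade end projects to (332,195), so it is still about 60 mm above. Lowering 30 mm more.

{"name": "arm_command", "arguments": {"steps": [0, 0, 0.35, 0, 0, 0, 0, 0, 0, 0.35, 0, 0, 0, 0, 0, 0, 0.3, 0, 0, 0, 0, 0, 0, 0, 0, 0, 0, 0, 0, 0, 0, 0, 0, 0, 0]}}

```text
time: 15.32
tool_pos: [0.4835, -0.1944, 0.0326]
tcp_rot: [-2.651, 1.686, 0.0]
wrist_force: [0.7, -1.1, 0.1]
width: -0.003
```

```bash
python3 go.py .484 -.194 .035;python3 look.py 280 110 l4
```

```text
15.325 [ 0.484 -0.194  0.033] [ 0.704 -1.097  0.126] -0.002870966103702553
[[ 0.424 -0.906 -0.   ]
 [-0.906 -0.424  0.   ]
 [-0.     0.    -1.   ]]
units of 30mm in tool axes [-0.004 -0.02  -0.08 ]
```

View pics/l4.png

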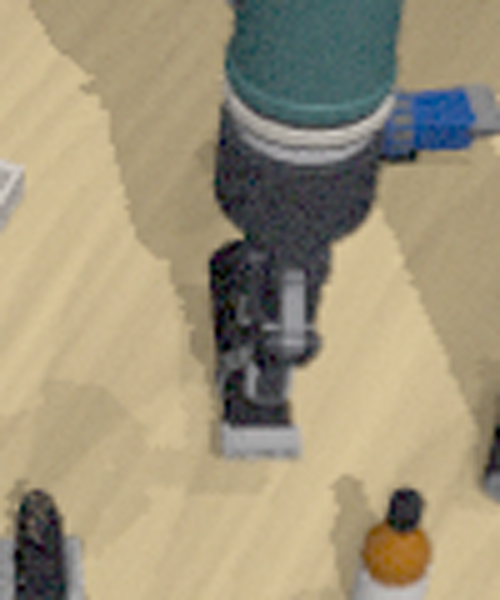

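The tips at about (334,190) are just over the steel head at (332,195), with about 2–3 cm of clearance and the trimmer unmoved. I dwell here.

{"name": "arm_command", "arguments": {"steps": [0, 0, 0, 0, 0, 0, 0, 0, 0, 0, 0, 0, 0, 0, 0, 0, 0, 0, 0, 0, 0, 0, 0, 0, 0, 0, 0, 0, 0, 0, 0, 0, 0, 0, 0, 0, 0, 0, 0, 0, 0, 0, 0, 0, 0, 0, 0, 0, 0, 0, 0, 0, 0, 0, 0, 0, 0, 0, 0, 0, 0, 0, 0, 0, 0, 0, 0, 0, 0, 0]}}

```text
time: 16.62
tool_pos: [0.4835, -0.1943, 0.0327]
tcp_rot: [2.651, -1.686, -0.0]
wrist_force: [0.1, 0.4, 0.0]
width: 0.004
```

{"name": "arm_command", "arguments": {"steps": [0, 0, 0, 0, 0, 0, 0, 0, 0, 0, 0, 0, 0, 0, 0, 0, 0, 0, 0, 0, 0, 0, 0, 0, 0, 0, 0, 0, 0, 0, 0, 0, 0, 0, 0, 0, 0, 0, 0, 0, 0, 0, 0, 0, 0, 0, 0, 0, 0, 0, 0, 0, 0, 0, 0, 0, 0, 0, 0, 0, 0, 0, 0, 0, 0, 0, 0, 0, 0, 0]}}

```text
time: 17.88
tool_pos: [0.4835, -0.1944, 0.0327]
tcp_rot: [2.651, -1.686, -0.0]
wrist_force: [-0.2, 0.0, 0.4]
width: -0.005
```

```bash
python3 go.py .415 .280 .033
```

```text
17.875 [ 0.483 -0.194  0.033] [-0.18   0.019  0.385] -0.00518604666892389
[[ 0.424 -0.906 -0.   ]
 [-0.906 -0.424  0.   ]
 [-0.     0.    -1.   ]]
units of 30mm in tool axes [-15.288  -4.637  -0.011]
```

{"name": "arm_command", "arguments": {"steps": [0, 0, -0.9, 0, 0, 0, 0, 0, 0, -0.9, 0, 0, 0, 0, 0, 0, -0.9, 0, 0, 0, 0, 0, 0, -0.9, 0, 0, 0, 0, 0, 0, -0.9, 0, 0, 0, 0, -0.85, -0.26, 0, 0, 0, 0, 0, -0.85, -0.26, 0, 0, 0, 0, 0, -0.85, -0.26, 0, 0, 0, 0, 0, -0.85, -0.26, 0, 0, 0, 0, 0, -0.85, -0.26, 0, 0, 0, 0, 0]}}

```text
time: 19.12
tool_pos: [0.4645, -0.0615, 0.1677]
tcp_rot: [-2.651, 1.686, -0.0]
wrist_force: [-0.7, 0.7, -0.7]
width: -0.002
```

{"name": "arm_command", "arguments": {"steps": [-0.85, -0.26, 0, 0, 0, 0, 0, -0.85, -0.26, 0, 0, 0, 0, 0, -0.85, -0.26, 0, 0, 0, 0, 0, -0.85, -0.26, 0, 0, 0, 0, 0, -0.85, -0.26, 0, 0, 0, 0, 0, -0.85, -0.26, 0, 0, 0, 0, 0, -0.85, -0.26, 0, 0, 0, 0, 0, -0.85, -0.26, 0, 0, 0, 0, 0, -0.85, -0.26, 0, 0, 0, 0, 0, -0.85, -0.26, 0, 0, 0, 0, 0]}}

```text
time: 20.38
tool_pos: [0.427, 0.2025, 0.1677]
tcp_rot: [-2.651, 1.686, -0.0]
wrist_force: [-0.2, 0.1, 0.6]
width: 0.0
```

{"name": "arm_command", "arguments": {"steps": [-0.85, -0.26, 0, 0, 0, 0, 0, -0.8, -0.25, 0, 0, 0, 0, 0, -0.7, -0.25, 0, 0, 0, 0, 0, 0, 0, 0, 0, 0, 0, 0, 0, 0, 0, 0, 0, 0, 0]}}

```text
time: 21.0
tool_pos: [0.4179, 0.2747, 0.1675]
tcp_rot: [2.65, -1.685, 0.0]
wrist_force: [-0.9, 0.3, 0.3]
width: 0.0
```

```bash
python3 go.py .415 .280 .06; python3 look.py 220 280 l5
```

```text
21.0 [0.418 0.275 0.168] [-0.864  0.28   0.334] 0.00035467970223476074
[[ 0.424 -0.906 -0.   ]
 [-0.906 -0.424 -0.001]
 [ 0.     0.001 -1.   ]]
units of 30mm in tool axes [-0.202  0.011  3.584]
```

View pics/l5.png

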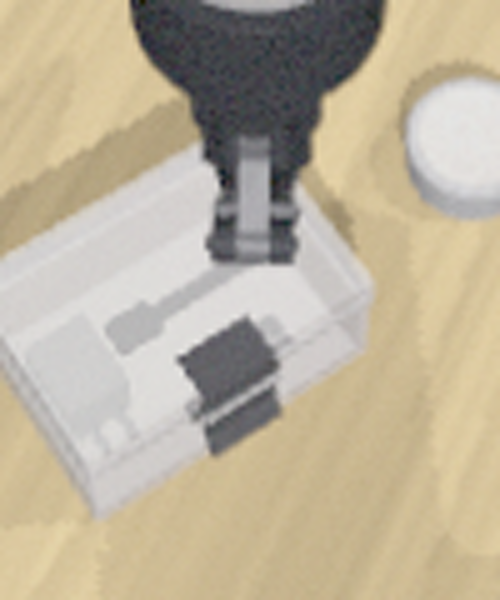

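The fingers at about (271,332) are above and in line with the latch, whose face centre is at about (267,358). The view is clear, so I lower in stages.

{"name": "arm_command", "arguments": {"steps": [-0.2, 0.1, 0.7, 0, 0, 0, 0, 0, 0, 0.7, 0, 0, 0, 0, 0, 0, 0.7, 0, 0, 0, 0, 0, 0, 0.5, 0, 0, 0, 0, 0, 0, 0, 0, 0, 0, 0]}}

```text
time: 21.68
tool_pos: [0.4119, 0.2782, 0.0884]
tcp_rot: [2.648, -1.686, -0.002]
wrist_force: [0.1, -0.4, 0.3]
width: -0.003
```

```bash
python3 go.py .415 .280 .06; python3 look.py 220 280 l6
```

```text
21.675 [0.412 0.278 0.088] [ 0.098 -0.43   0.256] -0.0031015941746813215
[[ 0.423 -0.906 -0.002]
 [-0.906 -0.423 -0.002]
 [ 0.     0.003 -1.   ]]
units of 30mm in tool axes [-0.01  -0.122  0.947]
```

View pics/l6.png

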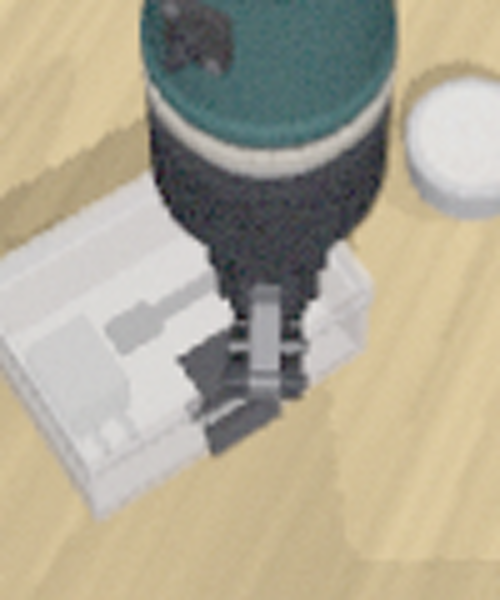

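Run:
```python
from h import *
c=d["side"];P=np.linalg.inv(c["pose"])
pts=np.array([[.412,.278,.116],[.412,.278,.089],[.409,.285,.116]])
print(cv2.projectPoints(pts,cv2.Rodrigues(P[:3,:3])[0],P[:3,3],c["camera_matrix"],np.array([c["k1"],0,0,0.]))[0][:,0].round(1).tolist())
L=np.array([.427,.273]);v=np.array([.878,-.48]);w=np.array([.48,.878]);q=np.array([.412,.278])-L;print("front",-q@v,"lateral",q@w)
```

```text
[[273.2, 346.4], [273.2, 353.0], [272.9, 350.3]]
front 0.015570000000000014 lateral -0.0028100000000000017
```

In the side view the steep angle means the knuckle bar probably hides the tips, so I check the top view too.

Run:
```python
from h import *
from workcell import bot
im=bot.read_camera("top")["img"]
x,y=80,190
c=im[y:y+110,x:x+140,::-1]
cv2.imwrite("pics/l7.png",cv2.resize((255*(c/255.)**.5).astype(np.uint8),None,fx=5,fy=5,interpolation=2))
```

```text
(no output)
```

View pics/l7.png

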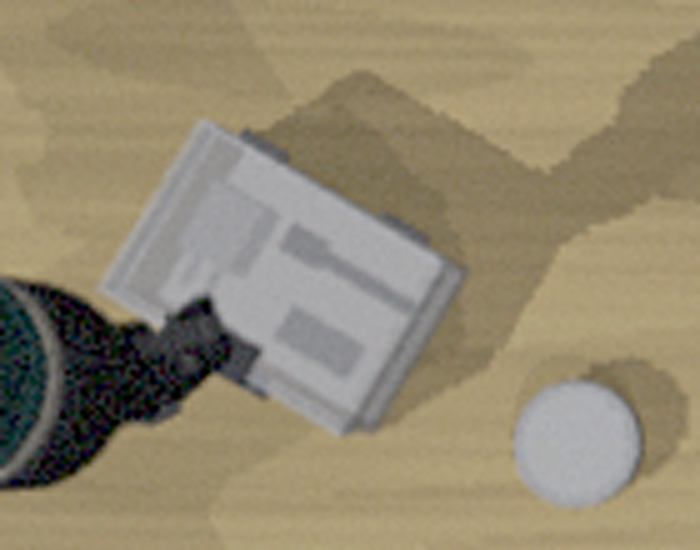

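Run:
```python
from h import *
def pr(n,pts):
  c=d[n];P=np.linalg.inv(c["pose"])
  return cv2.projectPoints(np.array(pts,float),cv2.Rodrigues(P[:3,:3])[0],P[:3,3],c["camera_matrix"],np.array([c["k1"],0,0,0.]))[0][:,0].round(1).tolist()
xt=np.array([.424,-.906,0]);yt=np.array([-.906,-.424,0])
for z in(.116,.074):
  t=np.array([.412,.278,z]);pts=[t,t+.0145*xt,t-.0145*xt,t+.011*yt,t-.011*yt]
  print(z,"top",pr("top",pts),"\n side",pr("side",pts))
t=np.array([.412,.278,.116])
for h in(.02,.04,.06):print(h,"knuckle at -30x: side",pr("side",[t-.02*xt+[0,0,h],t-.03*xt+[0,0,h]]),"top +30x",pr("top",[t+.02*xt+[0,0,h],t+.03*xt+[0,0,h]]))
```

```text
0.116 top [[111.7, 268.8], [117.9, 266.0], [105.4, 271.6], [113.6, 273.6], [109.8, 264.0]] 
 side [[273.2, 346.4], [273.4, 338.9], [272.9, 354.0], [279.4, 346.5], [267.0, 346.2]]
0.074 top [[118.8, 269.3], [124.8, 266.6], [112.8, 272.0], [120.6, 273.9], [116.9, 264.7]] 
 side [[273.2, 356.5], [273.4, 349.2], [272.9, 363.9], [279.1, 356.6], [267.2, 356.3]]
0.02 knuckle at -30x: side [[272.8, 351.9], [272.7, 357.4]] top +30x [[116.9, 264.6], [121.3, 262.6]]
0.04 knuckle at -30x: side [[272.9, 346.8], [272.7, 352.3]] top +30x [[113.4, 264.2], [117.9, 262.2]]
0.06 knuckle at -30x: side [[272.9, 341.4], [272.7, 347.0]] top +30x [[109.6, 263.8], [114.2, 261.8]]
```

```bash
python3 - <<'E'
from h import *
from scipy.optimize import least_squares
def pr(n,pts):
  c=d[n];P=np.linalg.inv(c["pose"])
  return cv2.projectPoints(np.array(pts,float),cv2.Rodrigues(P[:3,:3])[0],P[:3,3],c["camera_matrix"],np.array([c["k1"],0,0,0.]))[0][:,0]
xt=np.array([.424,-.906,0]);yt=np.array([-.906,-.424,0]);zt=np.array([0,0,1.])
def fit(obs,nm):
  f=lambda p:np.concatenate([pr("side",[np.array(T)+p[0]*xt+p[1]*yt+p[2]*zt])[0]-uv for T,uv in obs])
  s=least_squares(f,[0,0,.03],x_scale=.01);J=s.jac;sd=np.sqrt(np.diag(np.linalg.inv(J.T@J)))
  print(nm,s.x.round(4),sd.round(4),s.fun.round(1))
tip=[((.5455,-.068,.1065),(290,193.4)),((.544,-.0715,.0841),(291.4,199.4)),((.5452,-.0656,.0634),(289.2,207.4)),((.4842,-.1944,.0633),(336,180)),((.4835,-.1944,.0326),(334.4,190.4)),((.5286,-.1184,.208),(308.5,147.5)),((.5447,-.0687,.208),(292,159))]
fit(tip,"tip")
kn=[((.5452,-.0656,.0634),(289.8,201)),((.4842,-.1944,.0633),(339,173)),((.4835,-.1944,.0326),(337,182)),((.4179,.2747,.1675),(271.5,332.4)),((.412,.278,.0884),(274.5,359))]
fit(kn,"lowest near box / bar"); fit(kn[:3],"bar only");fit(tip+kn[3:],"box ones as tip")
E
python3 - <<'E'
import cv2,numpy as np
a=cv2.imread('pics/l5.png')[100:300,180:330];b=cv2.imread('pics/l2.png')[180:380,170:320]
cv2.imwrite('pics/cmp.png',cv2.resize(np.hstack([a,b]),None,fx=2.5,fy=2.5))
E
```

```text
tip [-0.0254  0.0011  0.0435] [0.0103 0.0011 0.0102] [ 0.1  0.2 -0.3  0.3  0.   0.1 -0.5  0.3  0.1 -1.   0.5 -0.2 -0.1  0.2]
lowest near box / bar [-0.0542  0.0023  0.0961] [0.0027 0.0008 0.004 ] [ 0.6  0.1  0.1 -0.2  1.   0.5 -0.3 -0.  -0.8 -0.3]
bar only [-0.0538  0.0012  0.0961] [0.0168 0.0023 0.017 ] [ 0.  -0.1 -0.5 -0.3  0.5  0.4]
box ones as tip [-0.0316  0.0013  0.0495] [0.0025 0.0007 0.0031] [ 0.3  0.4 -0.1  0.5  0.2  0.4  0.   0.4  0.6 -0.9  0.9 -0.4  0.1  0.1
 -0.4  0.8 -1.1 -1.2]
```

View pics/cmp.png

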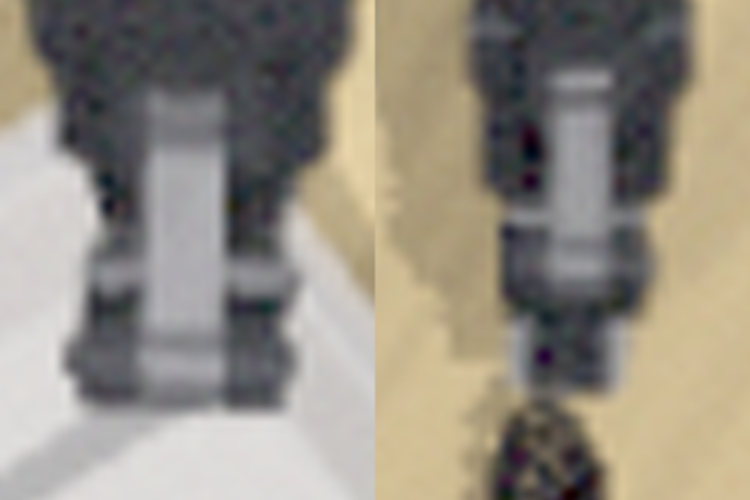

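The fit settles it. Near the box, the lowest visible part is the knuckle bar, about 96 mm above the reported TCP, which hides the tips. Over the comb and blade the tips were in plain view, so the offset (tips about 3 cm above the reported TCP) stands. I lower the last 33 mm, which puts the tips about 2 cm above the hook and 15 mm in front of the wall.

{"name": "arm_command", "arguments": {"steps": [-0.1, -0.05, 0.3, 0, 0, 0, 0, 0, 0, 0.3, 0, 0, 0, 0, 0, 0, 0.3, 0, 0, 0, 0, 0, 0, 0.2, 0, 0, 0, 0, 0, 0, 0, 0, 0, 0, 0, 0, 0, 0, 0, 0, 0, 0]}}

```text
time: 22.52
tool_pos: [0.413, 0.2828, 0.0568]
tcp_rot: [-2.651, 1.686, -0.0]
wrist_force: [-0.2, -0.3, 0.1]
width: 0.003
```

```bash
python3 go.py .413 .281 .055; python3 look.py 220 280 l8
python3 - <<'E'
from h import *
from workcell import bot
im=bot.read_camera("top")["img"]
x,y=80,190
c=im[y:y+110,x:x+140,::-1]
cv2.imwrite("pics/l9.png",cv2.resize((255*(c/255.)**.5).astype(np.uint8),None,fx=5,fy=5,interpolation=2))
E
```

```text
22.525 [0.413 0.283 0.057] [-0.227 -0.301  0.073] 0.0034189828327961013
[[ 0.424 -0.906  0.   ]
 [-0.906 -0.424  0.   ]
 [-0.    -0.    -1.   ]]
units of 30mm in tool axes [0.053 0.026 0.06 ]
```

View pics/l8.png

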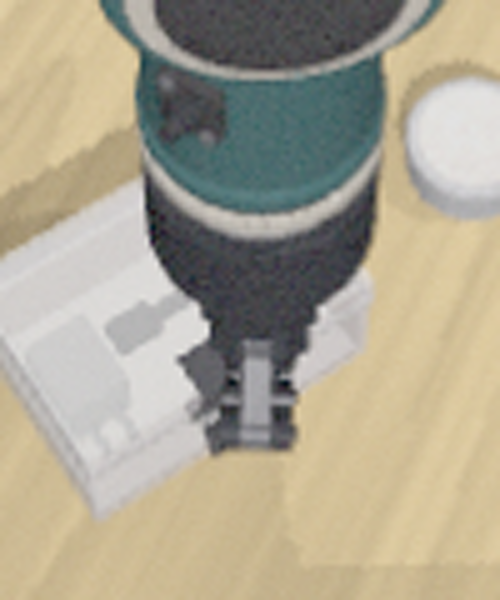

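View pics/l9.png

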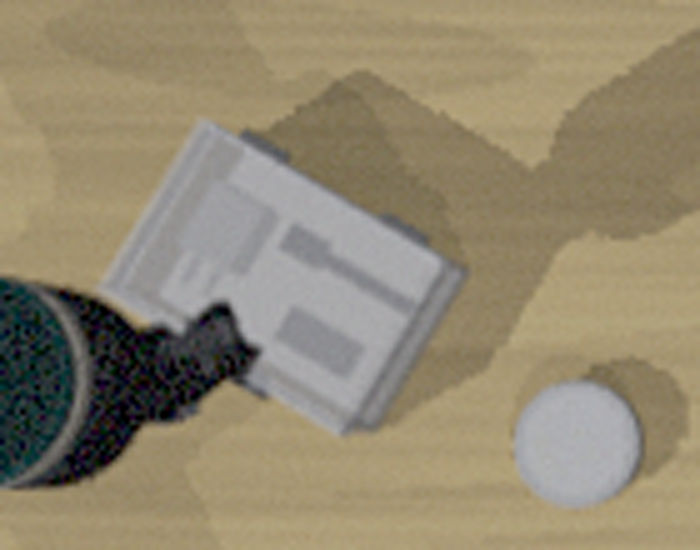

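The box and its corners have not moved, the fingers are over and in front of the latch, and the wrist force is zero within noise. I dwell here.

{"name": "arm_command", "arguments": {"steps": [0, 0, 0.1, 0, 0, 0, 0, 0, 0, 0, 0, 0, 0, 0, 0, 0, 0, 0, 0, 0, 0, 0, 0, 0, 0, 0, 0, 0, 0, 0, 0, 0, 0, 0, 0, 0, 0, 0, 0, 0, 0, 0, 0, 0, 0, 0, 0, 0, 0, 0, 0, 0, 0, 0, 0, 0, 0, 0, 0, 0, 0, 0, 0, 0, 0, 0, 0, 0, 0, 0]}}

```text
time: 23.88
tool_pos: [0.4129, 0.2827, 0.0537]
tcp_rot: [-2.651, 1.686, 0.0]
wrist_force: [-1.2, 0.3, 1.1]
width: 0.001
```

{"name": "arm_command", "arguments": {"steps": [0, 0, 0, 0, 0, 0, 0, 0, 0, 0, 0, 0, 0, 0, 0, 0, 0, 0, 0, 0, 0, 0, 0, 0, 0, 0, 0, 0, 0, 0, 0, 0, 0, 0, 0, 0, 0, 0, 0, 0, 0, 0, 0, 0, 0, 0, 0, 0, 0, 0, 0, 0, 0, 0, 0, 0, 0, 0, 0, 0, 0, 0, 0, 0, 0, 0, 0, 0, 0, 0]}}

```text
time: 25.12
tool_pos: [0.4129, 0.2827, 0.0537]
tcp_rot: [-2.651, 1.686, -0.0]
wrist_force: [-0.0, -0.1, 0.5]
width: 0.003
```

Run:
```python
from h import *
from workcell import bot
for n,(x,y,w,h) in {"side":(0,60,470,320),"top":(0,40,560,300)}.items():
    im=bot.read_camera(n)["img"].astype(int);o=d[n]["img"].astype(int)
    cv2.imwrite(f"pics/f_{n}.png",im.astype(np.uint8)[:,:,::-1])
s=bot.read_state();print(s["time"],s["tool_pos"],s["wrist_force"])
```

```text
25.225 [0.41288269 0.28270898 0.05368787] [-0.19265767 -0.49942937  0.64952613]
```

View pics/f_side.png

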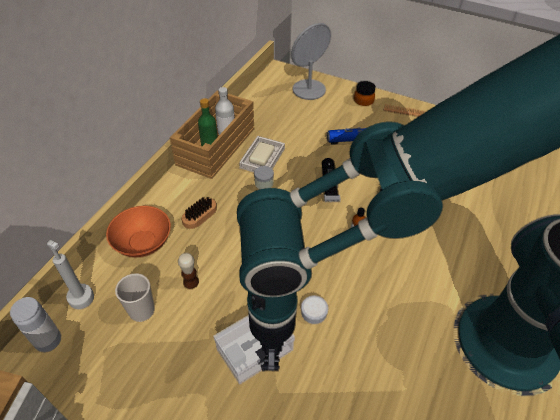

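The box, tin, trimmer, brushes and tumbler are all where they started, and the gripper is over the latch at (268,355). Handing in.

```bash
python3 -c "
from workcell import bot;print(bot.finish_job());print(bot.read_state()['time'])"
```

```text
the job is handed in; nothing more can be done
None
the job is handed in; nothing more can be done
```

I pointed at the longer comb, then the trimmer's blade end, then the latch, staying about 2.5 s at each, and handed the job in at about 25 s still pointing at the latch. No verdict was reported.

- **Disagreement found:** the cameras put the closed fingertips about 28–33 mm above the reported TCP, not 14 mm below it as stated. The two-view measurement closed to 1.3 mm, and single-view estimates were looser (up to about 43 mm). I set all heights by the seen tips. If the reported TCP were right instead, the comb dwell would have been about 1 mm too low and would not have counted.
- **Estimated positions, by the seen tips:** they were about 3 cm above the comb and the blade end. At the latch they were about 2 cm above the hook and roughly 17 mm in front of the wall. At the latch the tips were hidden behind the knuckles, so that height comes from the measured offset rather than a direct view.
- **Last checks:** the wrist force stayed within its noise of about 1 N, which is coarser than the 0.5 N touch limit. In the last side picture, nothing in view looked moved; I judged this by eye. The arm hid the clip with the combs there.

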